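# Angle a folded steel rail past the keeper post into its rack bay

## Task

Put the loose steel rail away in the empty front bay of the blue rack, only by pushing it along the bench with the fingertips: do not lift it or tip it. It is too long to go in straight, so first push the end nearer the yellow keeper post into the bay and behind the post, then push the other end in, until the rail lies inside the bay and back against the blue fence along its whole length. Leave the spray can, the orange tub and the mallet where they are.

Things in the scene. Friction and masses are not known exactly. Their poses are not given: they have to be found in the camera images.
- rack: Blue steel rail rack, fixed. Origin on the bench at the middle of the empty front bay's open mouth; x points into the bay, y along the mouth to the post end, z up. Front bay: bare bench floor, no front wall, 340 mm long inside (y -170 to 170), 105 mm deep (x 0 to 105), back fence and end plates 6 mm thick, 45 mm high. Outside each end plate: foot flange 28 mm wide, 4 mm high, with bolt heads.
- fence_foot (a point): Middle of the foot of the front bay's back fence, on its front face, at bench height (rack x = 105 mm, y = 0). Behind the fence is a rear bay, to rack x = 217 mm, with two rails already stored: fixed, no part of the job.
- post_foot (a point): Foot of the yellow round keeper post with a black cap, at bench height on its axis: 25 mm diameter (cap 27 mm), 70 mm high, fixed, standing in the mouth line of the front bay at rack x = 0, y = +95 mm. So the clear mouth between the post and the far end plate is 252 mm.
- rail_mid (a point): Centre, half-way up, of the loose galvanised steel rail: a closed box section 280 mm long, 40 wide, 30 high, about 0.35 kg, black slots in its top, lying on the bench in front of the bay; a few newtons slide it. Its y axis runs along it towards rail_post_end, x across it, z up. Flat against the fence, this point is at rack x = 85 mm.
- rail: The same loose rail; origin at the centre of its underside, axes as for rail_mid.
- rail_post_end (a point): Middle of the end face of the loose rail that is nearer the post, half-way up (15 mm above the bench), 140 mm from rail_mid.
- rail_far_end (a point): Middle of the other end face of the loose rail, half-way up, 140 mm from rail_mid.
- can_mid (a point): Bystander: yellow spray can with a white shoulder, 56 mm diameter, 150 mm high, standing beyond the post end of the rack; the point is half-way up.
- tub_mid (a point): Bystander: orange plastic tub 90 x 70 x 45 mm, open on top, standing beyond the other end of the rack; the point is at its centre.
- mallet: Bystander: hammer-shaped rubber mallet 220 mm long lying on the bench to the left, in front of the rack; under 60 mm high. Origin under the middle, x axis along it to the head.

How it is judged:
By the outcome, as a careful person would: the job done as asked, in the order asked, and still so for the second after the job is handed in, with the robot touching nothing.
It also fails if it takes over 58 s, if anything falls off the work surface, if the arm or the gripper's body presses on something with over 40 N, if the wrist force passes 120 N, or if a joint passes its speed limit or range.

## Robot

A 6-joint arm with a two-finger parallel gripper is mounted at the origin on the work surface. World frame = base frame: x ahead of the robot, y to its left, z up, the work surface at z = 0. Lengths are in mm, angles in rad, forces in N, time in s.
With the tool pointing down it reaches from about 275 to 775 mm from the base axis. Payload 14.6 kg.
Tool frame: the origin (TCP) lies at the centre of the arm's flange, where the gripper is bolted on; the fingertips stand ahead of it and the grasp point (between the pads) lies 155 mm ahead of it (manip.tcp_to_tips is the z of the fingertips in the tool frame, in mm); z points along the fingers, y is the line along which they close (so a half turn about z gives the same grasp; the last joint's range is limited). The gripper opens to 85 mm and grips with 20 to 120 N. Pads are 22 mm wide; open, the fingers measure 114 mm over their backs; the gripper's body (76 mm by 85 mm) begins 54 mm behind the grasp point. The pads swing forward as they close: fully open they stand 13 mm farther back than shut.
Start: joints at [0.988, 0.263, -0.048, 1.259, 0, 1.415], TCP at [217.812, 477.689, 404.678] pointing down, gripper open.
Joint ranges: [-2.65, 2.65], [-0.89, 1.7], [-1.18, 1.37], [-2.13, 2.11], [-1.35, 1.29], [-3.14, 3.14]. Speed limits (rad/s): [1.89, 1.89, 2.57, 2.79, 3.14, 3.14].

## Interface

Orientations are given as a rotation vector (axis times angle).
In Python, from cell import manip gives the robot as it stands.
- The arm moves only by the tool arm_command, never from a script. Its argument "rows" is a list of rows, each a list of 7 numbers: the shift along the tool's x, y, z in units of 50 mm (1.0 is 50 mm), then the turn, a rotation vector about the tool's x, y, z in units of 8 degrees (1.0 is 8 degrees), then the finger opening in mm, from 0 to 85.4. In form: [[dx, dy, dz, ax, ay, az, claw], ...]. A call has 1 to 12 rows; each row shifts and turns the commanded pose from where the row before left it, along the tool's axes as they then stand; what a row does not reach is not made up. A row lasts 1/10 s, in which the tool goes at most 50 mm and 8.59 degrees, less where a joint would pass 70% of its speed; a pose out of reach is approached as far as the arm can. A call is refused whole if a number of a shift passes 1 or a number of a turn 1, either way. A call with a gripper value outside its range is refused whole. The fingers move at their own pace and stop on an object; the grip force is fixed at half the most. Time passes only in rows, so rows that do not move let the fingers close. It gives the time, the measured TCP pose, the force, the opening and the grip force at its end, in the units of the state.
- manip.get_state(): the state, without advancing time (a new reading comes with each control period).
- manip.get_image(name): name is "scene" or "top" or "wrist"; returns (picture, depth): 480x640x3 uint8, red, green, blue; 480x640 float32, mm along the optical axis (not along the pixel's ray), 0 where there is no reading.
- manip.camera_model(name): a dict with "camera_matrix" (3x3 intrinsics, pixels), "rvec" (rotation vector, rad) and "tvec" (3), from world to camera coordinates, as OpenCV has them. Camera axes: x right, y down, z forward; pixel columns grow to the right and rows downward; lengths in mm; the calibration is good to about 2 mm. The wrist camera is an equidistant fisheye: a pixel r from the principal point sees the ray r / f radians off the axis. A picture is of the moment at which its call begins: read the wrist's pose just before it. camera_model takes no time and is no camera call; for the wrist camera it gives the pose at the moment of the call.
- manip.finish_job(): hands the job in; it is judged then, once.
The state is a dict: "t": time; "joint_pos": joint angles; "dq": joint speeds; "tau": joint torques, N m; "position": TCP position; "orientation": TCP orientation; "force": force on the tool from outside, world axes, zero at the start; "wrist_torque": the same for the moment, N m; "grip_width": finger opening in mm; "finger_force": force on a finger pad.
Only numpy, scipy, OpenCV 4.12 (cv2) and the standard library are available. Lean on these libraries where they do the work, as an engineer would, in place of code of your own. Each camera call takes 0.05 s, during which the arm holds its last target. There are 200 camera calls.

## Working session

There is one attempt and no reset: what is moved stays moved. The work goes in short steps, Python scripts to look and compute and a tool call to move; the robot and the scene stay as the last step left them, time stands still between calls to the robot, and variables do not carry over. Pictures are saved under pics/ and viewed, at most 10 in all, crops included, and the job is handed in when it is done.

Besides the shell and the picture viewer there is one more tool, called after "Emit:" as name(argument=value, ...), one argument or row to a line, values as JSON. arm_command: Moves the arm, as the interface text tells. Its arguments: {"type":"object","properties":{"rows":{"type":"array"}},"required":["rows"]}

```bash
ls; mkdir -p pics
python3 - <<'E'
from cell import manip
import cv2,numpy as np
for n in("scene","top"):
    im,d=manip.get_image(n); cv2.imwrite(f"pics/{n}0.png",im[:,:,::-1]); np.savez(f"{n}0.npz",im=im,d=d)
    m=manip.camera_model(n); print(n,m)
s=manip.get_state(); print(s, manip.tcp_to_tips)
E
```

```text
pics
scene {'camera_matrix': array([[472.89024486,   0.        , 328.42718514],
       [  0.        , 472.89024486, 239.82274142],
       [  0.        ,   0.        ,   1.        ]]), 'rvec': array([ 1.82806612,  1.59559044, -0.70243122]), 'tvec': array([-107.99139821, -336.21792763, 1300.50251409])}
top {'camera_matrix': array([[570.12262801,   0.        , 320.61194552],
       [  0.        , 570.12262801, 235.10581249],
       [  0.        ,   0.        ,   1.        ]]), 'rvec': array([ 2.10650179, -2.1373599 ,  0.18688388]), 'tvec': array([  64.05652462,  554.37988846, 1169.9564145 ])}
{'t': 0.1, 'joint_pos': array([ 9.87685038e-01,  2.63510365e-01, -4.88657416e-02,  1.25945150e+00,
       -1.69628249e-06,  1.41548198e+00]), 'dq': array([ 0.00094838, -0.00040232,  0.00170191, -0.00227046,  0.00021254,
        0.0008357 ]), 'tau': array([ 5.28422897e-03, -6.38581181e+01,  3.85061789e+01,  1.00792630e-02,
        3.28507372e-05, -4.47775193e-06]), 'position': array([217.76891762, 477.60958761, 404.25766448]), 'orientation': array([-6.66790677e-01, -3.06963580e+00,  1.51155590e-03]), 'force': array([-0.78505401, -0.00494392,  0.21319021]), 'wrist_torque': array([ 0.00602214, -0.09725064,  0.02845219]), 'finger_force': 0.0, 'grip_width': 85.44085829852186} 173.4
```

View pics/scene0.png

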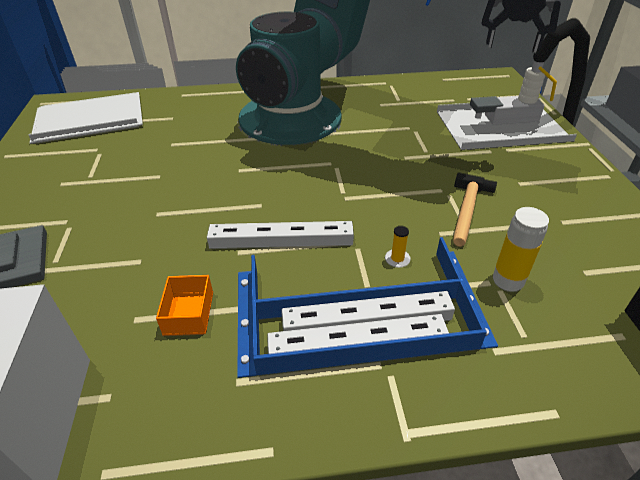

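View pics/top0.png

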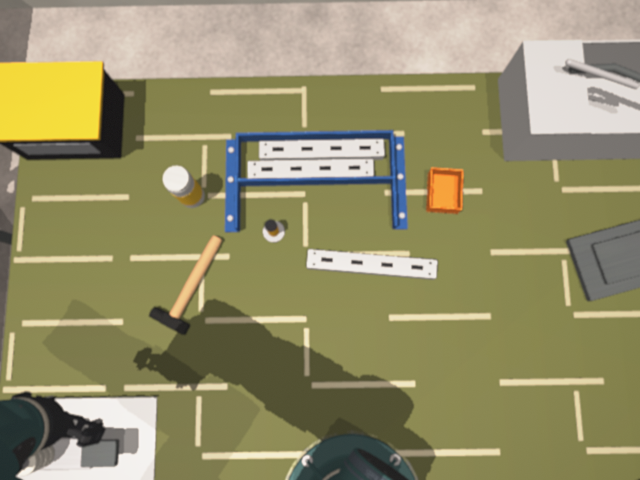

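The scene view shows the robot side at the top. The rail is at (280,235), the post at (400,245) and the front bay between them and the fence. In the top view the rail runs from (307,262) to (437,268), the post is at (273,230), the fence is along row 181, and the end plates are at columns 232 and 398.

```bash
cat > h.py <<'E'
import cv2,numpy as np
from cell import manip
def cloud(m,d):
    K,R,t=m["camera_matrix"],cv2.Rodrigues(np.array(m["rvec"]))[0],np.array(m["tvec"])
    v,u=np.mgrid[:480,:640]
    c=np.stack([(u-K[0,2])/K[0,0]*d,(v-K[1,2])/K[1,1]*d,d],-1)
    P=(c-t)@R; P[d==0]=np.nan
    return P
def ray(m,u,v,z):
    K,R,t=m["camera_matrix"],cv2.Rodrigues(np.array(m["rvec"]))[0],np.array(m["tvec"])
    o=-R.T@t; r=R.T@np.linalg.inv(K)@[u,v,1]; return o+r*(z-o[2])/r[2]
def railrect(im,d,m,lo=18,hi=42,win=(330,640,-260,260)):
    P=cloud(m,d); hsv=cv2.cvtColor(im,cv2.COLOR_RGB2HSV)
    k=(hsv[...,1]<60)&(hsv[...,2]>110)&(P[...,2]>lo)&(P[...,2]<hi)&(P[...,0]>win[0])&(P[...,0]<win[1])&(P[...,1]>win[2])&(P[...,1]<win[3])
    k=k.astype(np.uint8); n,l,s,c=cv2.connectedComponentsWithStats(k)
    i=1+np.argmax(s[1:,4]); vv,uu=np.nonzero(l==i)
    W=np.array([ray(m,u,v,30)[:2] for u,v in zip(uu,vv)],np.float32)
    (cx,cy),(w,h),a=cv2.minAreaRect(W); b=cv2.boxPoints(((cx,cy),(w,h),a))
    return (cx,cy),(w,h),a,b,s[i]
E
python3 - <<'E'
from h import *
z=np.load("top0.npz"); im,d=z["im"],z["d"]; m=manip.camera_model("top"); P=cloud(m,d)
hsv=cv2.cvtColor(im,cv2.COLOR_RGB2HSV)
print("bench z",np.nanmedian(P[...,2][300:310,300:400]))
print(railrect(im,d,m))
blue=(hsv[...,0]>100)&(hsv[...,0]<125)&(hsv[...,1]>120)&(P[...,2]>38)&(P[...,2]<55)
vv,uu=np.nonzero(blue); W=np.array([ray(m,u,v,45)[:2] for u,v in zip(uu,vv)])
print("blue top",len(W),cv2.boxPoints(cv2.minAreaRect(W.astype(np.float32))))
for u in range(245,390,15):
    q=[v for v in range(165,200) if blue[v,u]]
    if q: print(u,q[0],q[-1],np.round(ray(m,u,np.mean(q),45),1), end=' | ')
print()
for v in range(190,232,8):
    q=[u for u in range(215,415) if blue[v,u]]; 
    L=[u for u in q if u<300]; Rr=[u for u in q if u>300]
    print(v,[ (w[0],w[-1],np.round(ray(m,np.mean(w),v,45),1)) for w in(L,Rr) if w])
cap=(P[...,2]>60)&(P[...,2]<80)&(abs(np.arange(640)-272)<25)[None]&(abs(np.arange(480)-225)<25)[:,None]
vv,uu=np.nonzero(cap); print("cap",len(uu),uu.mean(),vv.mean(),ray(m,uu.mean(),vv.mean(),70))
for n,hl,hh,zz in(("can",20,35,0),("tub",8,18,45)):
    k=(hsv[...,0]>=hl-0)&(hsv[...,0]<=hh)&(hsv[...,1]>150)&(P[...,2]>15)&(P[...,0]>400)&(P[...,1]<420)
    print(n,k.sum(),np.nanmin(P[k],0),np.nanmax(P[k],0))
E
```

```text
bench z -0.5666490018059671
((494.08892822265625, -52.20011901855469), (279.75848388671875, 41.286048889160156), 84.31343841552734, array([[ 459.68735 , -189.34555 ],
       [ 500.77023 , -193.43643 ],
       [ 528.4905  ,   84.94531 ],
       [ 487.40762 ,   89.036194]], dtype=float32), array([ 307,  250,  130,   29, 2344], dtype=int32))
blue top 1444 [[ 573.47626  243.11949]
 [ 573.87665 -108.46786]
 [ 790.77423 -108.22089]
 [ 790.37384  243.36646]]
245 179 182 [680.8 220.3  45. ] | 260 179 181 [681.4 187.3  45. ] | 275 179 181 [680.9 154.4  45. ] | 290 179 181 [680.3 121.5  45. ] | 305 179 180 [680.9  88.6  45. ] | 320 178 180 [681.5  55.7  45. ] | 335 178 180 [681.   22.8  45. ] | 350 178 180 [680.5 -10.1  45. ] | 365 178 180 [679.9 -43.   45. ] | 380 177 180 [680.5 -75.8  45. ] | 
190 [(235, 237, array([659.6, 239.8,  45. ])), (393, 395, array([ 654. , -105.5,   45. ]))]
198 [(235, 237, array([641.6, 239.5,  45. ])), (393, 395, array([ 636.1, -104.8,   45. ]))]
206 [(235, 237, array([623.7, 239.3,  45. ])), (394, 395, array([ 618.2, -105.3,   45. ]))]
214 [(235, 237, array([605.8, 239. ,  45. ])), (394, 395, array([ 600.4, -104.6,   45. ]))]
222 [(235, 237, array([588.1, 238.8,  45. ])), (394, 396, array([ 582.7, -105. ,   45. ]))]
230 []
cap 130 270.2846153846154 225.42307692307693 [574.2481251  162.10432084  70.        ]
can 261 [563.26894559 152.06565522  32.23093083] [673.98281569 356.38275669 106.5272755 ]
tub 588 [ 562.55883339 -256.45593588   15.03134756] [703.99075206 165.01415284  67.7709203 ]
```

Emit:
arm_command(
  rows=[
    [0,0,0.2,0,0,1,20],
    [0,0,0.2,0,0,1,20],
    [0,0,0.2,0,0,1,20],
    [0,0,0.2,0,0,1,20],
    [0,0,0.2,0,0,1,20],
    [0,0,0.2,0,0,1,20],
    [0,0,0.2,0,0,1,20],
    [0,0,0.2,0,0,1,20],
    [0,0,0.2,0,0,0.9,20],
  ],
)

```text
t: 1.0
position: [217.7, 477.6, 314.0]
orientation: [2.335, 2.101, -0.001]
force: [-0.9, -1.0, 0.0]
grip_width: 20.0
finger_force: 0.0
```

```bash
cat >> h.py <<'E'
from scipy.spatial.transform import Rotation as Ro
def to(x,y,z=None,th=None):
    """units from now to TCP x,y,z; th = wanted direction (deg from world +Y towards +X) of tool x"""
    s=manip.get_state(); R=Ro.from_rotvec(s["orientation"]).as_matrix(); p=s["position"]
    t=np.degrees(np.arctan2(R[0,0],R[1,0])); z=p[2] if z is None else z
    print("t",s["t"],"p",p.round(1),"th",t.round(2),"tilt",R[:,2].round(3),"w",round(s["grip_width"],1),"F",s["force"].round(1))
    print("shift units",(R.T@(np.array([x,y,z])-p)/50).round(2),"az",None if th is None else ((th-t)/8).round(2))
E
python3 - <<'E'
from h import *
to(476,-231,300,5.7); print(manip.tcp_to_tips, manip.get_state()["joint_pos"].round(2))
E
```

```text
t 1.0 p [217.7 477.6 314. ] th 6.04 tilt [-0.    -0.001 -1.   ] w 20.0 F [-0.9 -1.   0. ]
shift units [-13.55   6.63   0.29] az -0.04
173.4 [ 0.99  0.31 -0.24  1.03  0.    2.66]
```

Emit:
arm_command(
  rows=[
    [-0.68,0.33,0,0,0,0,20],
    [-0.68,0.33,0,0,0,0,20],
    [-0.68,0.33,0,0,0,0,20],
    [-0.68,0.33,0,0,0,0,20],
    [-0.68,0.33,0,0,0,0,20],
    [-0.68,0.33,0,0,0,0,20],
    [-0.68,0.33,0,0,0,0,20],
    [-0.68,0.33,0,0,0,0,20],
    [-0.68,0.33,0,0,0,0,20],
    [-0.68,0.33,0,0,0,0,20],
  ],
)

```text
t: 2.0
position: [348.2, 121.5, 314.7]
orientation: [-2.329, -2.108, -0.0]
force: [0.4, 1.3, 0.3]
grip_width: 20.4
finger_force: 0.0
```

Emit:
arm_command(
  rows=[
    [-0.68,0.33,0,0,0,0,20],
    [-0.68,0.33,0,0,0,0,20],
    [-0.68,0.33,0,0,0,0,20],
    [-0.68,0.33,0,0,0,0,20],
    [-0.68,0.33,0,0,0,0,20],
    [-0.68,0.33,0,0,0,0,20],
    [-0.68,0.33,0,0,0,0,20],
    [-0.68,0.33,0,0,0,0,20],
    [-0.68,0.33,0,0,0,0,20],
    [-0.68,0.33,0,0,0,0,20],
  ],
)

```text
t: 3.0
position: [478.7, -233.4, 314.4]
orientation: [-2.329, -2.107, 0.0]
force: [0.3, 1.2, -0.3]
grip_width: 20.3
finger_force: 0.0
```

Emit:
arm_command(
  rows=[
    [0,0,0.4,0,0,0,20],
    [0,0,0.4,0,0,0,20],
    [0,0,0.4,0,0,0,20],
    [0,0,0.4,0,0,0,20],
    [0,0,0.2,0,0,0,20],
    [0,0,0,0,0,0,20],
  ],
)

```text
t: 3.6
position: [478.2, -231.5, 223.6]
orientation: [-2.328, -2.107, 0.001]
force: [-0.3, -0.0, 0.7]
grip_width: 19.9
finger_force: 0.0
```

Run:
```python
from h import *
to(476,-231,188,5.7)
im,d=manip.get_image("scene"); cv2.imwrite("pics/s1.png",im[150:450,60:460,::-1].repeat(2,0).repeat(2,1))
im,d=manip.get_image("top"); print(railrect(im,d,manip.camera_model("top"))[:4])
```

```text
t 3.6 p [ 478.2 -231.5  223.6] th 5.71 tilt [-0.002  0.001 -1.   ] w 19.9 F [-0.3 -0.   0.7]
shift units [ 0.01 -0.04  0.71] az -0.0
((494.12030029296875, -51.88511657714844), (279.125244140625, 41.286048889160156), 84.31343841552734, array([[ 459.7501 , -188.71548],
       [ 500.83298, -192.80637],
       [ 528.4905 ,   84.94525],
       [ 487.40762,   89.03613]], dtype=float32))
```

View pics/s1.png

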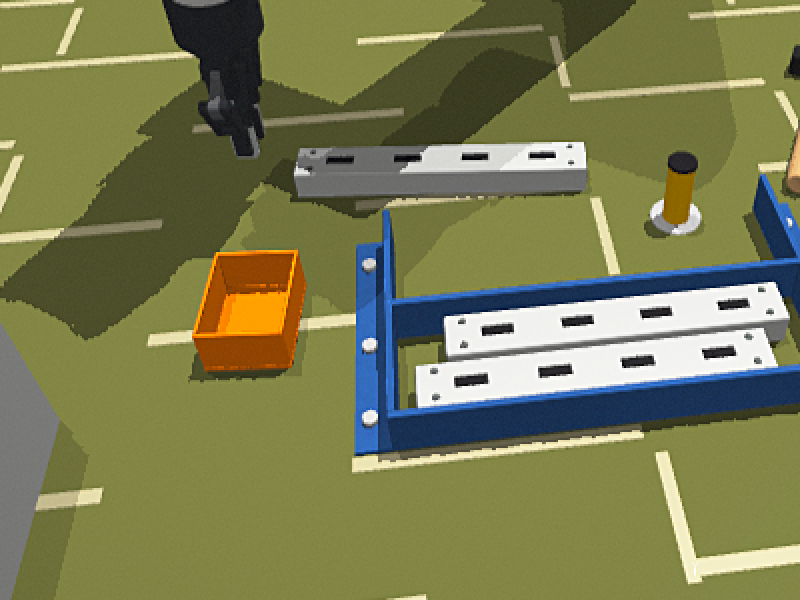

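The gripper stands behind the rail's far end: tip at full-frame pixel (184,227), rail far end at (208,243). I'll check the tip height, then descend.

Run:
```python
from h import *
m=manip.camera_model("scene")
for L in (160,173.4,186):
  for dx in(-15,15):
    p=np.array([[478.2+dx,-231.5,223.6-L]]); print(L,dx,cv2.projectPoints(p,m["rvec"],m["tvec"],m["camera_matrix"],None)[0].ravel())
```

```text
160 -15 [183.36020876 212.60003183]
160 15 [181.91322485 222.78366155]
173.4 -15 [184.8174631  218.02930024]
173.4 15 [183.42144575 228.2431334 ]
186 -15 [186.16136575 223.03625612]
186 15 [184.8116808 233.275519 ]
```

Emit:
arm_command(
  rows=[
    [0,-0.04,0.35,0,0,0,20],
    [0,0,0.35,0,0,0,20],
    [0,0,0,0,0,0,20],
  ],
)

```text
t: 4.0
position: [476.3, -231.4, 189.1]
orientation: [-2.328, -2.107, 0.0]
force: [0.0, 0.8, 0.4]
grip_width: 20.1
finger_force: 0.0
```

Emit:
arm_command(
  rows=[
    [0.15,0,0,0,0,0,20],
    [0.15,0,0,0,0,0,20],
    [0.15,0,0,0,0,0,20],
    [0.15,0,0,0,0,0,20],
    [0.15,0,0,0,0,0,20],
    [0.15,0,0,0,0,0,20],
    [0.15,0,0,0,0,0,20],
    [0.15,0,0,0,0,0,20],
    [0.15,0,0,0,0,0,20],
    [0.15,0,0,0,0,0,20],
    [0.1,0,0,0,0,0,20],
    [0,0,0,0,0,0,20],
  ],
)

```text
t: 5.2
position: [484.6, -151.3, 189.9]
orientation: [2.328, 2.109, 0.001]
force: [-0.2, -0.2, 0.3]
grip_width: 20.3
finger_force: 0.0
```

Emit:
arm_command(
  rows=[
    [-0.4,0,0,0,0,0,20],
    [-0.2,0,-0.5,0,0,0,40],
    [0,0,-0.6,0,0,0,60],
    [0,0,-0.2,0,0,0,80],
  ],
)

```text
t: 5.6
position: [481.8, -182.1, 256.8]
orientation: [2.328, 2.106, 0.002]
force: [0.1, -0.3, 0.0]
grip_width: 62.7
finger_force: 0.0
```

Run:
```python
from h import *
im,d=manip.get_image("top"); r=railrect(im,d,manip.camera_model("top")); print(r[:4])
to(430,20,250,5.7+90)
to(430,20,250,5.7-90)
print(manip.get_state()["joint_pos"].round(2))
```

```text
((499.343017578125, 0.5634307861328125), (279.5696716308594, 41.286067962646484), 84.31343078613281, array([[ 464.95078, -136.48805],
       [ 506.03366, -140.57893],
       [ 533.7352 ,  137.61491],
       [ 492.65237,  141.7058 ]], dtype=float32))
t 5.65 p [ 481.9 -182.   257.1] th 5.72 tilt [ 0.003 -0.001 -1.   ] w 69.8 F [ 1.  -0.9  2.1]
shift units [ 3.92 -1.44  0.14] az 11.25
t 5.65 p [ 481.9 -182.   257.1] th 5.72 tilt [ 0.003 -0.001 -1.   ] w 69.8 F [ 1.  -0.9  2.1]
shift units [ 3.92 -1.44  0.14] az -11.25
[-0.52  0.34 -0.36  0.87  0.    1.15]
```

Emit:
arm_command(
  rows=[
    [0,0,0,0,0,-0.94,80],
    [0,0,0,0,0,-0.94,80],
    [0,0,0,0,0,-0.94,80],
    [0,0,0,0,0,-0.94,80],
    [0,0,0,0,0,-0.94,80],
    [0,0,0,0,0,-0.94,80],
    [0,0,0,0,0,-0.94,80],
    [0,0,0,0,0,-0.94,80],
    [0,0,0,0,0,-0.94,80],
    [0,0,0,0,0,-0.94,80],
    [0,0,0,0,0,-0.94,80],
    [0,0,0,0,0,-0.91,80],
  ],
)

```text
t: 6.85
position: [481.2, -181.4, 253.6]
orientation: [-0.147, -3.137, -0.002]
force: [-0.2, 0.8, -0.8]
grip_width: 79.5
finger_force: 0.0
```

Run:
```python
from h import *
to(441,31.6,257,-84.3)
```

```text
t 6.85 p [ 481.2 -181.4  253.6] th -84.62 tilt [-0.001  0.001 -1.   ] w 79.5 F [-0.2  0.8 -0.8]
shift units [ 1.2   4.17 -0.06] az 0.04
```

Emit:
arm_command(
  rows=[
    [0.2,0.4,0,0,0,0,80],
    [0.2,0.4,0,0,0,0,80],
    [0.2,0.4,0,0,0,0,80],
    [0.2,0.4,0,0,0,0,80],
    [0.2,0.4,0,0,0,0,80],
    [0.2,0.4,0,0,0,0,80],
    [0,0.45,0,0,0,0,80],
    [0,0.45,0,0,0,0,80],
    [0,0.45,0,0,0,0,80],
    [0,0.42,0.4,0,0,0,80],
    [0,0,0.5,0,0,0,80],
    [0,0,0.5,0,0,0,80],
  ],
)

```text
t: 8.05
position: [442.0, 32.5, 183.2]
orientation: [-0.154, -3.137, -0.001]
force: [0.6, -0.0, 0.2]
grip_width: 80.3
finger_force: 0.0
```

Run:
```python
from h import *
to(471,28.6,180,-84.3)
im,d=manip.get_image("scene"); cv2.imwrite("pics/s2.png",im[150:350,150:450,::-1].repeat(2,0).repeat(2,1))
```

```text
t 8.05 p [442.   32.5 183.2] th -84.39 tilt [-0.  0. -1.] w 80.3 F [ 0.6 -0.   0.2]
shift units [-0.58 -0.02  0.06] az 0.01
```

View pics/s2.png

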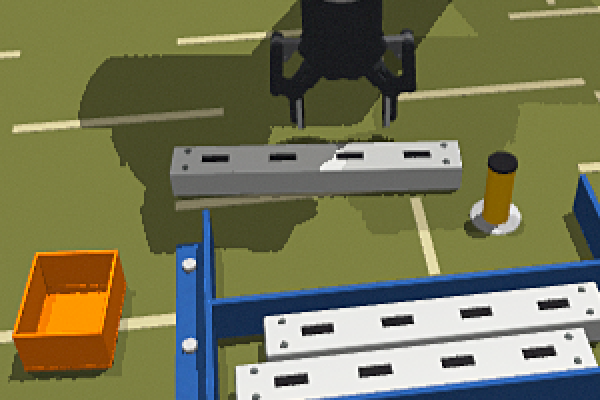

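The open fingers are behind the rail's front face with tips at full-frame (300,214) and (344,213). I see a white disc about 45 mm wide around the post foot at about (398,258), and I'll keep the rail clear of it.

Emit:
arm_command(
  rows=[
    [-0.19,0,0.1,0,0,0,80],
    [-0.19,0,0,0,0,0,80],
    [-0.14,0,0,0,0,0,80],
    [-0.13,0.02,0,0,0,0.2,80],
    [-0.13,0.02,0,0,0,0.2,80],
    [-0.13,0.02,0,0,0,0.2,80],
    [-0.13,0.02,0,0,0,0.2,80],
    [-0.13,0.02,0,0,0,0.2,80],
    [-0.13,0.02,0,0,0,0.2,80],
  ],
)

```text
t: 9.0
position: [508.1, 28.4, 180.2]
orientation: [-0.421, -3.113, -0.0]
force: [-5.4, 0.8, 5.1]
grip_width: 79.8
finger_force: 2.6
```

```bash
cat >> h.py <<'E'
def rail():
    im,d=manip.get_image("top"); m=manip.camera_model("top"); r=railrect(im,d,m); b=r[3]
    print("rail c",np.round(r[0],1),"size",np.round(r[1],1),"a",round(r[2],2)); print(b.round(0).tolist()); return im
E
python3 - <<'E'
from h import *
to(535,14,178,-68)
im=rail(); cv2.imwrite("pics/t3.png",im[110:330,180:480,::-1].repeat(2,0).repeat(2,1))
E
```

```text
t 9.0 p [508.1  28.4 180.2] th -74.59 tilt [-0.  0. -1.] w 79.8 F [-5.4  0.8  5.1]
shift units [-0.59 -0.13  0.04] az 0.82
rail c [ 503.4 -101. ] size [79.1 40.4] a 74.84
[[474.0, -134.0], [513.0, -144.0], [533.0, -68.0], [494.0, -58.0]]
```

View pics/t3.png

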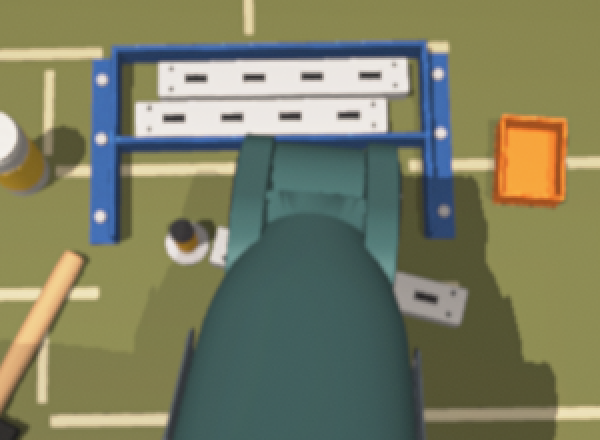

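The rail follows the fingers at 15°. Its post end, at crop (215,245), is just clear of the disc at (187,243). I'll continue with a slight −Y drift.

Emit:
arm_command(
  rows=[
    [-0.13,-0.03,0,0,0,0.2,80],
    [-0.13,-0.03,0,0,0,0.2,80],
    [-0.13,-0.03,0,0,0,0.2,80],
    [-0.13,-0.03,0,0,0,0.2,80],
    [-0.07,-0.01,0,0,0,0.03,80],
    [0,0,0,0,0,0,80],
    [0.4,0,0,0,0,0,80],
    [0.3,0,-0.6,0,0,0,60],
    [0,0,-0.7,0,0,0,30],
    [0,-0.5,-0.3,0,0,0,20],
    [0,-1,0,0,0,0,20],
    [0,-1,0,0,0,0,20],
  ],
)

```text
t: 10.25
position: [454.3, -90.8, 260.4]
orientation: [0.594, 3.082, -0.002]
force: [0.9, -0.8, 0.1]
grip_width: 20.2
finger_force: 0.0
```

Run:
```python
from h import *
im=rail()
to(493,-170,262,22)
```

```text
rail c [568.5  18.6] size [192.7  41.9] a 67.88
[[513.0, -63.0], [552.0, -79.0], [624.0, 100.0], [585.0, 116.0]]
t 10.3 p [452.2 -96.4 260.1] th -67.89 tilt [ 0.    -0.003 -1.   ] w 20.0 F [ 1.4 -4.7 -0.4]
shift units [-1.31 -1.06 -0.03] az 11.24
```

Emit:
arm_command(
  rows=[
    [0,0,0,0,0,0.94,20],
    [0,0,0,0,0,0.94,20],
    [0,0,0,0,0,0.94,20],
    [0,0,0,0,0,0.94,20],
    [0,0,0,0,0,0.94,20],
    [0,0,0,0,0,0.94,20],
    [0,0,0,0,0,0.94,20],
    [0,0,0,0,0,0.94,20],
    [0,0,0,0,0,0.94,20],
    [0,0,0,0,0,0.94,20],
    [0,0,0,0,0,0.94,20],
    [0,0,0,0,0,0.91,20],
  ],
)

```text
t: 11.5
position: [454.8, -90.0, 259.8]
orientation: [2.608, 1.75, 0.0]
force: [-1.3, -0.6, 0.5]
grip_width: 19.9
finger_force: 0.0
```

Run:
```python
from h import *
im=rail()
to(484,-188,188,22)
```

```text
rail c [568.6  19.4] size [191.2  42.3] a 67.97
[[513.0, -61.0], [552.0, -77.0], [624.0, 100.0], [585.0, 116.0]]
t 11.55 p [454.8 -90.  259.7] th 22.69 tilt [ 0.    -0.001 -1.   ] w 19.6 F [ 0.   0.2 -0.2]
shift units [-1.58  1.29  1.44] az -0.09
```

Emit:
arm_command(
  rows=[
    [-0.4,0.32,0,0,0,-0.09,20],
    [-0.4,0.32,0,0,0,0,20],
    [-0.4,0.32,0,0,0,0,20],
    [-0.4,0.32,0,0,0,0,20],
    [0,0,0,0,0,0,20],
  ],
)

```text
t: 12.05
position: [486.0, -190.2, 259.6]
orientation: [2.591, 1.774, 0.0]
force: [0.1, -0.5, 0.3]
grip_width: 19.6
finger_force: 0.0
```

Run:
```python
from h import *
im=rail()
to(484,-188,188,22)
```

```text
rail c [552.1 -21.8] size [279.8  42.1] a 67.98
[[480.0, -144.0], [519.0, -159.0], [624.0, 100.0], [585.0, 116.0]]
t 12.1 p [ 485.3 -188.8  259.5] th 21.19 tilt [ 0. -0. -1.] w 19.8 F [-1.   0.3 -0.2]
shift units [ 0.01 -0.03  1.43] az 0.1
```

Emit:
arm_command(
  rows=[
    [0,0,0.5,0,0,0.1,20],
    [0,0,0.5,0,0,0,20],
    [0,0,0.43,0,0,0,20],
    [0.15,0,0,0,0,0,20],
    [0.15,0,0,0,0,0,20],
    [0.15,0,0,0,0,0,20],
    [0.15,0,0,0,0,0,20],
    [0.15,0,0,0,0,0,20],
    [0.15,0,0,0,0,0,20],
    [0.15,0,0,0,0,0,20],
    [0.15,0,0,0,0,0,20],
    [0.15,0,0,0,0,0,20],
  ],
)

```text
t: 13.3
position: [510.9, -124.9, 189.2]
orientation: [2.603, 1.755, -0.0]
force: [-1.0, -5.9, 5.0]
grip_width: 19.9
finger_force: 3.1
```

Run:
```python
from h import *
im=rail(); to(484,-188,188,22); cv2.imwrite("pics/t4.png",im[110:330,180:480,::-1].repeat(2,0).repeat(2,1))
```

```text
rail c [573.1  30. ] size [248.8  42.1] a 68.08
[[507.0, -78.0], [546.0, -93.0], [639.0, 138.0], [600.0, 153.0]]
t 13.35 p [ 511.1 -124.   189.1] th 22.0 tilt [ 0.001 -0.001 -1.   ] w 20.3 F [-0.6 -2.   1.3]
shift units [-1.39 -0.02  0.02] az 0.0
```

View pics/t4.png

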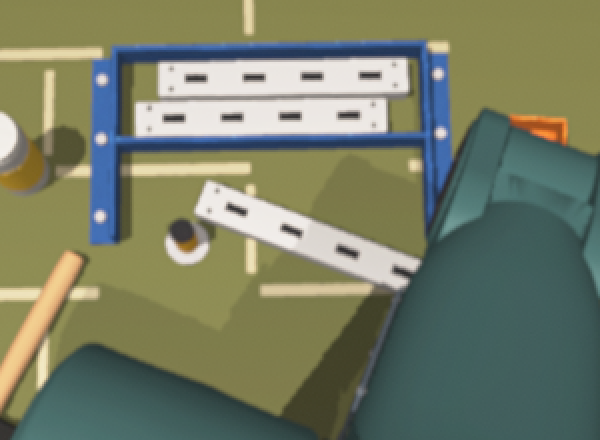

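The rail slides along its axis with its post end at crop (208,197), passing behind the post at (187,240) with clearance. I'll push on 70 mm.

Emit:
arm_command(
  rows=[
    [0.15,0,0,0,0,0,20],
    [0.15,0,0,0,0,0,20],
    [0.15,0,0,0,0,0,20],
    [0.15,0,0,0,0,0,20],
    [0.15,0,0,0,0,0,20],
    [0.15,0,0,0,0,0,20],
    [0.15,0,0,0,0,0,20],
    [0.15,0,0,0,0,0,20],
    [0.15,0,0,0,0,0,20],
    [0.05,0,0,0,0,0,20],
    [0,0,0,0,0,0,20],
  ],
)

```text
t: 14.45
position: [536.7, -59.9, 188.5]
orientation: [2.604, 1.757, 0.001]
force: [0.1, -0.2, 0.5]
grip_width: 20.3
finger_force: 0.0
```

Emit:
arm_command(
  rows=[
    [-0.5,0,0,0,0,0,20],
    [-0.5,0,0,0,0,0,20],
    [-0.2,-0.2,-0.5,0,0,0,20],
    [0,-0.2,-0.8,0,0,0,20],
    [0,0,0,0,0,0,20],
  ],
)

```text
t: 14.95
position: [495.5, -108.7, 257.0]
orientation: [2.603, 1.753, 0.005]
force: [0.4, -0.3, -1.7]
grip_width: 20.3
finger_force: 0.0
```

Run:
```python
from h import *
im=rail(); to(484,-188,188,22-90)
print(manip.get_state()["joint_pos"].round(2))
```

```text
rail c [593.3  80.8] size [279.6  42.2] a 67.97
[[521.0, -41.0], [560.0, -57.0], [665.0, 202.0], [626.0, 218.0]]
t 15.0 p [ 495.6 -108.6  255.2] th 22.05 tilt [ 0.004 -0.001 -1.   ] w 19.9 F [ 0.5  0.3 -0.9]
shift units [-1.56  0.38  1.34] az -11.26
[-0.38  0.33 -0.39  0.85  0.    1.58]
```

Emit:
arm_command(
  rows=[
    [0,0,0,0,0,-0.94,80],
    [0,0,0,0,0,-0.94,80],
    [0,0,0,0,0,-0.94,80],
    [0,0,0,0,0,-0.94,80],
    [0,0,0,0,0,-0.94,80],
    [0,0,0,0,0,-0.94,80],
    [0,0,0,0,0,-0.94,80],
    [0,0,0,0,0,-0.94,80],
    [0,0,0,0,0,-0.94,80],
    [0,0,0,0,0,-0.94,80],
    [0,0,0,0,0,-0.94,80],
    [0,0,0,0,0,-0.92,80],
  ],
)

```text
t: 16.2
position: [495.4, -108.2, 252.3]
orientation: [-0.589, -3.085, -0.001]
force: [-0.2, 0.2, -0.7]
grip_width: 80.1
finger_force: 0.0
```

Run:
```python
from h import *
to(519.9,62,178,22-90)
```

```text
t 16.2 p [ 495.4 -108.2  252.3] th -68.37 tilt [-0.001  0.001 -1.   ] w 80.1 F [-0.2  0.2 -0.7]
shift units [0.8  3.34 1.49] az 0.05
```

Emit:
arm_command(
  rows=[
    [0.2,0.5,0,0,0,0,80],
    [0.2,0.5,0,0,0,0,80],
    [0.2,0.5,0,0,0,0,80],
    [0.2,0.5,0,0,0,0,80],
    [0,0.5,0,0,0,0,80],
    [0,0.5,0,0,0,0,80],
    [0,0.34,0,0,0,0.05,80],
    [0,0,0.5,0,0,0,80],
    [0,0,0.5,0,0,0,80],
    [0,0,0.5,0,0,0,80],
    [0,0,0,0,0,0,80],
  ],
)

```text
t: 17.3
position: [519.6, 61.6, 175.1]
orientation: [-0.607, -3.077, 0.001]
force: [0.2, -0.6, 0.6]
grip_width: 80.2
finger_force: 0.0
```

Emit:
arm_command(
  rows=[
    [-0.2,0,0,0,0,0,80],
    [-0.2,0,0,0,0,0,80],
    [-0.15,0,0,0,0,0,80],
    [-0.12,-0.01,0,0,0,-0.2,80],
    [-0.12,-0.01,0,0,0,-0.2,80],
    [-0.12,-0.01,0,0,0,-0.2,80],
    [-0.12,-0.01,0,0,0,-0.2,80],
    [-0.12,-0.01,0,0,0,-0.2,80],
    [-0.12,-0.01,0,0,0,-0.2,80],
    [-0.12,-0.01,0,0,0,-0.2,80],
    [-0.12,-0.01,0,0,0,-0.2,80],
  ],
)

```text
t: 18.4
position: [591.4, 33.0, 178.8]
orientation: [-0.26, -3.131, -0.0]
force: [-4.6, 1.3, 4.8]
grip_width: 79.7
finger_force: 2.4
```

Run:
```python
from h import *
im=rail(); to(625,30,178,-90)
cv2.imwrite("pics/t5.png",im[110:330,180:480,::-1].repeat(2,0).repeat(2,1))
```

```text
rail c [629.6 173.5] size [79.5 20.4] a 89.09
[[619.0, 134.0], [639.0, 134.0], [640.0, 213.0], [620.0, 213.0]]
t 18.45 p [592.3  32.8 178.7] th -80.61 tilt [ 0.001 -0.    -1.   ] w 79.9 F [-1.7  0.2  0.7]
shift units [-0.65  0.05  0.01] az -1.17
```

View pics/t5.png

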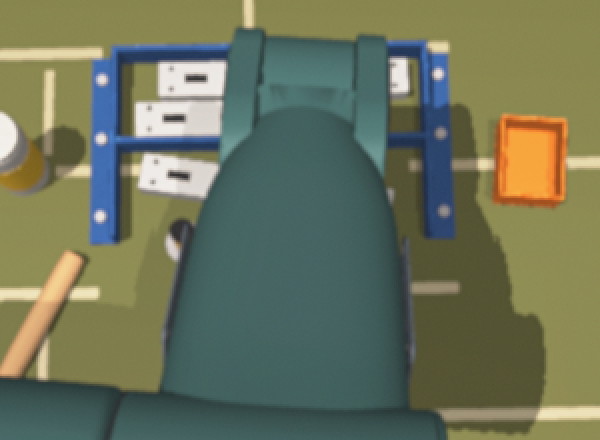

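The rail is inside the bay at about 9°, with its post end at crop (140,172), inside the left plate at column 118. I'll finish the rotation and look at the force.

Emit:
arm_command(
  rows=[
    [-0.11,0,0,0,0,-0.2,80],
    [-0.11,0,0,0,0,-0.2,80],
    [-0.11,0,0,0,0,-0.2,80],
    [-0.11,0,0,0,0,-0.2,80],
    [-0.1,0,0,0,0,-0.2,80],
    [-0.06,0,0,0,0,-0.17,80],
    [-0.04,0,0,0,0,0,80],
    [-0.02,0,0,0,0,0,80],
  ],
)

```text
t: 19.25
position: [623.8, 30.4, 178.1]
orientation: [-0.005, -3.141, -0.0]
force: [-4.6, -0.3, 2.7]
grip_width: 80.0
finger_force: 2.4
```

Run:
```python
from h import *
im=rail(); to(627,30,178,-90)
```

```text
rail c [635.4 181.1] size [68.5  9.1] a 89.09
[[630.0, 147.0], [639.0, 147.0], [640.0, 215.0], [631.0, 215.0]]
t 19.3 p [623.8  30.4 178.1] th -89.81 tilt [-0.  0. -1.] w 80.0 F [-3.6 -0.1  1.9]
shift units [-0.06 -0.01  0.  ] az -0.02
```

Emit:
arm_command(
  rows=[
    [-0.03,0,0,0,0,0,80],
    [-0.03,0,0,0,0,0,80],
    [0,0,0,0,0,0,80],
  ],
)

```text
t: 19.6
position: [627.1, 30.3, 178.1]
orientation: [0.005, 3.141, 0.0]
force: [-1.4, 0.2, -0.6]
grip_width: 80.0
finger_force: 0.6
```

Emit:
arm_command(
  rows=[
    [-0.03,0,0,0,0,0,80],
    [-0.02,0,0,0,0,0,80],
    [0,0,0,0,0,0,80],
  ],
)

```text
t: 19.9
position: [629.2, 30.3, 178.1]
orientation: [-0.005, -3.141, -0.0]
force: [-4.6, -0.4, 0.4]
grip_width: 80.2
finger_force: 2.2
```

Emit:
arm_command(
  rows=[
    [-0.02,0,0,0,0,0,80],
    [-0.02,0,0,0,0,0,80],
    [0,0,0,0,0,0,80],
  ],
)

```text
t: 20.2
position: [629.8, 30.4, 178.0]
orientation: [-0.004, -3.138, -0.0]
force: [-15.8, -1.9, 8.9]
grip_width: 80.2
finger_force: 7.7
```

Emit:
arm_command(
  rows=[
    [-0.02,0,0,0,0,0,80],
    [-0.02,0,0,0,0,0,80],
    [0,0,0,0,0,0,80],
  ],
)

```text
t: 20.5
position: [630.5, 30.4, 177.9]
orientation: [-0.004, -3.134, 0.0]
force: [-26.5, -2.9, 18.3]
grip_width: 79.9
finger_force: 13.5
```

The rail has met the fence. I'll back off, shift 48 mm towards the post end, and press again at mid-rail.

Emit:
arm_command(
  rows=[
    [0.2,0,0,0,0,0,80],
    [0,0.32,0,0,0,0,80],
    [0,0.32,0,0,0,0,80],
    [0,0.32,0,0,0,0,80],
    [0,0,0,0,0,0,80],
    [-0.1,0,0,0,0,0,80],
    [-0.06,0,0,0,0,0,80],
    [-0.03,0,0,0,0,0,80],
    [0,0,0,0,0,0,80],
  ],
)

```text
t: 21.4
position: [630.5, 78.5, 177.7]
orientation: [-0.004, -3.134, -0.003]
force: [-23.1, 4.1, 16.3]
grip_width: 79.9
finger_force: 11.9
```

Emit:
arm_command(
  rows=[
    [-0.02,0,0,0,0,0,80],
    [0,0,0,0,0,0,80],
  ],
)

```text
t: 21.6
position: [630.8, 78.5, 177.6]
orientation: [-0.004, -3.133, -0.003]
force: [-30.2, 5.1, 20.0]
grip_width: 80.3
finger_force: 14.7
```

Seated firmly. Now I'll retreat straight back, lift clear and check.

Emit:
arm_command(
  rows=[
    [0.1,0,0,0,0,0,80],
    [0.3,0,0,0,0,0,80],
    [0.4,0,0,0,0,0,80],
    [0.4,0,0,0,0,0,80],
    [0.4,0,0,0,0,0,80],
    [0.4,0,-0.5,0,0,0,80],
    [0.4,0,-0.8,0,0,0,80],
    [0.6,0,-0.8,0,0,0,80],
    [0.6,0,-0.8,0,0,0,80],
    [0.6,0,-0.5,0,0,0,80],
    [0.4,0,0,0,0,0,80],
    [0,0,0,0,0,0,80],
  ],
)

```text
t: 22.8
position: [402.6, 78.8, 349.2]
orientation: [0.006, 3.14, -0.0]
force: [0.5, -0.0, -0.8]
grip_width: 79.9
finger_force: 0.0
```

Run:
```python
from h import *
im=rail(); to(400,78,300,-90)
cv2.imwrite("pics/t6.png",im[110:330,180:480,::-1].repeat(2,0).repeat(2,1))
```

```text
rail c [638.6 173.3] size [17.7  2.3] a 89.09
[[637.0, 165.0], [640.0, 164.0], [640.0, 182.0], [638.0, 182.0]]
t 22.85 p [403.8  78.8 348.8] th -89.78 tilt [ 0.002 -0.    -1.   ] w 79.9 F [ 0.1  0.5 -0.4]
shift units [ 0.08 -0.02  0.98] az -0.03
```

View pics/t6.png

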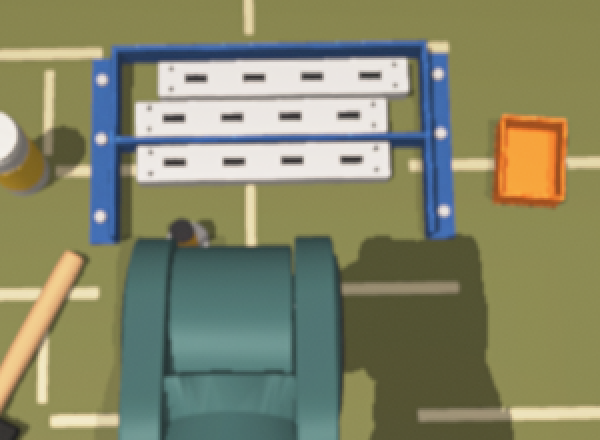

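The rail lies in the bay against the fence, from crop (137,162) to (390,158). The tub, can and mallet look unmoved. One numeric check of how parallel it is to the fence.

Run:
```python
from h import *
im,d=manip.get_image("top"); m=manip.camera_model("top"); r=railrect(im,d,m,win=(600,676,-260,260)); print(r[:4])
hsv=cv2.cvtColor(im,cv2.COLOR_RGB2HSV); g=im.astype(float)[...,0]
P=cloud(m,d); X=[]
for u in range(255,372,4):
    col=g[:,u]; e=np.abs(np.diff(col[190:212])); v=190+np.sum(e*np.arange(len(e)))/e.sum()+.5
    X.append(ray(m,u,v,30)[:2])
    
X=np.array(X); print("front edge fit X=a*Y+b",np.polyfit(X[:,1],X[:,0],1), X[::6].round(1).tolist())
fb=[]
for u in range(250,385,5):
    q=[v for v in range(168,192) if 100<hsv[v,u,0]<125 and hsv[v,u,1]>120]
    if q: fb.append(ray(m,u,np.mean(q),45)[:2])
fb=np.array(fb); print("fence",np.polyfit(fb[:,1],fb[:,0],1))
```

```text
((656.3778686523438, 75.9666748046875), (40.52860641479492, 279.32391357421875), 0.03772519528865814, array([[636.0216  , 215.61526 ],
       [636.20557 , -63.708595],
       [676.73413 , -63.681915],
       [676.5502  , 215.64194 ]], dtype=float32))
front edge fit X=a*Y+b [6.07123371e-03 6.42636199e+02] [[643.9, 199.9], [639.5, 146.8], [638.1, 93.9], [649.6, 40.8], [648.2, -12.2]]
fence [2.49996245e-03 6.81429661e+02]
```

```bash
python3 -c "
from cell import manip
print(manip.finish_job())"
```

```text
the job is handed in; nothing more can be done
None
```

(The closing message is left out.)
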